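# Function test of the latching stop on a barrel polisher

## Robot

A 6-joint arm with a two-finger parallel gripper is mounted at the origin on a cart in front of the work surface, level with it; the furniture and walls round the work are solid. World frame = base frame: x ahead of the robot, y to its left, z up, the work surface at z = 0. Lengths are in m, angles in rad, forces in N, time in s.
With the tool pointing down it reaches from about 0.4 to 0.925 m from the base axis. Payload 12.5 kg.
Tool frame: the origin (TCP) lies on the centre line of the jaws, within the pads' length; the fingertips stand 25 mm ahead of it and the grasp point (between the pads) lies 6 mm ahead of it (env.nose_length is the distance from the TCP to the fingertips, in m); z points along the fingers, y is the line along which they close (so a half turn about z gives the same grasp; the last joint's range is limited). The gripper opens to 95 mm and grips with 3 to 60 N. Pads are 20 mm wide; open, the fingers measure 119 mm over their backs; the gripper's body (75 mm by 180 mm) begins 59 mm behind the grasp point.
Start: joints at [1.111, 0.491, 1.559, -0, 1.092, -0.106], TCP at [0.217, 0.586, 0.24] pointing down, gripper open.
Joint ranges: [-3.1, 3.1], [-0.84, 2.19], [0.05, 2.79], [-1.13, 4.28], [0.06, 2.93], [-2.69, 2.69]. Speed limits (rad/s): [2.22, 2.22, 2.79, 3.14, 3.14, 3.14].

## Interface

Orientations are given as a unit quaternion [x, y, z, w].
In Python, from workcell import sensors, eyes, env gives the robot as it stands. The module is installed in compiled form; this text tells all that it offers.
- The arm moves only by the shell command python3 -m crank 'ROWS' [FORCE]. ROWS is JSON, a list of rows, each an object of numbers: "jaw": the opening, from 0 (shut) to 1 (fully open); "x", "y", "z": the shift along the world's x, y, z in m; "turn": the turn about the world's z in degrees. A call has 1 to 10 rows; each row shifts and turns the commanded pose from where the row before left it; what a row does not reach is not made up. A row lasts 1/12 s, in which the tool goes at most 41.7 mm and 7.16 degrees, less where a joint would pass 70% of its speed; a pose out of reach is approached as far as the arm can. A call is refused whole if a number of a shift passes 0.0417 or a number of a turn 7.16, either way. A call with a gripper value outside its range is refused whole. The fingers move at their own pace and stop on an object; FORCE is the grip in N (left out, the last holds). Time passes only in rows, so rows that do not move let the fingers close. It gives the time, the measured TCP pose, the force, the opening and the grip force at its end, in the units of the state.
- sensors.get_obs(): the state, without advancing time (a new reading comes with each control period).
- eyes.get_image(name): name is "scene" or "top" or "wrist"; returns (picture, depth): 480x640x3 uint8, red, green, blue; 480x640 float32, m along the optical axis (not along the pixel's ray), 0 where there is no reading.
- eyes.calibration(name): a dict with "fovy" (degrees; the focal length in pixels is half the picture's height over the tangent of half this angle, whatever the lens; pixels are square), "cx", "cy" (the principal point, pixels), "T" (4x4, takes a point from camera to world coordinates). Camera axes: x right, y down, z forward; pixel columns grow to the right and rows downward; lengths in m; the calibration is good to about 2 mm. A picture is of the moment at which its call begins: read the wrist's pose just before it. calibration takes no time and is no camera call; for the wrist camera it gives the pose at the moment of the call.
- env.job_done(): hands the job in; it is judged then, once.
The state is a dict: "time_s": time; "joint_pos": joint angles; "joint_velocities": joint speeds; "joint_efforts": joint torques, N m; "eef_pos": TCP position; "orientation": TCP orientation; "contact_force": force on the tool from outside, world axes, zero at the start; "moment": the same for the moment, N m; "finger_gap": finger opening in m; "finger_force": force on a finger pad.
Only numpy, scipy, OpenCV 4.12 (cv2) and the standard library are available. Lean on these libraries where they do the work, as an engineer would, in place of code of your own. Each camera call takes 0.05 s, during which the arm holds its last target. There are 200 camera calls.

## Task

Do the stop test on the barrel polisher with the fingertips only, gripping nothing: press the wide mushroom stop button down until it latches, and let go of it to see that it stays down. Then turn it clockwise by pushing one of its grip wings sideways until the latch lets go and the button springs back up and straight. Last, press the small flat restart button all the way in and let it come out again, leaving everything that lies about where it is.

Things in the scene. Friction and masses are not known exactly. Their poses are not given: they have to be found in the camera images.
- polisher: barrel polisher, a fixed grey machine: control housing 160 mm (x) by 210 mm (y), flat top plate 85 mm above the table; on its left (+y) a low roller bed 190 mm long with a black barrel, 90 mm diameter, top 124 mm above the table. Origin on the table under the housing's centre; x away from the front, z up. Two controls stand on the plate 96 mm apart along y; which is left and which right varies
- stop_unit: the latching stop on the top plate, with all its parts. Origin: on its axis, at the level of the top plate; z up. A fixed collar (44 mm diameter, 5.5 mm high) with a black mushroom button above it
- stop_top (a point): top centre of the black mushroom's dome, 42 mm above the plate when out; moves with it. Dome 47 mm wide, lower edge 24 mm below this point. Two opposed round-sided wings, 16 mm thick, reach 44 mm from the axis, for turning it. White arrows on the dome show the release direction, clockwise seen from above
- stop_wing_left (a point): on the centre line of the wing that points left (+y, within 30 degrees) at rest, 36 mm from the axis, 15.5 mm below the dome's top (26.5 mm above the plate when the button is out, 19 mm when latched). The wing's flanks lie 8 mm to either side, its underside 8 mm below. To release, push this wing from its near side, away from the robot
- stop_wing_right (a point): the same point on the opposite wing; for the release this wing is pushed towards the robot
- stop_press (a joint): how far the mushroom is pressed in, m: 0 out, 0.012 bottom of its travel. A spring pushes it out; about 6 N presses it past the latch. The latch snaps in just beyond 0.0075 (press to 0.009 or more to be sure) and then holds the button at 0.0075 when it is let go
- stop_twist (a joint): how far the mushroom is turned clockwise from its rest, rad: 0 at rest, 1.0 at its end stop. A spring turns it back (0.03 to 0.10 N m, 1 to 3 N at the wing). With the button latched, turning it past 0.6 frees the latch and the button springs up; let go, it also turns back to 0
- restart_unit: the restart push button with its fixed collar (44 mm diameter, 5.5 mm high). Origin: on its axis, at the level of the top plate; z up
- restart_top (a point): top centre of the flat round black restart button, 32 mm diameter, 13.5 mm above the top plate when it is out
- restart_button (a joint): how far the restart button is pressed in, m: 0 out, 0.006 bottom of its travel; a spring of 2 to 5 N returns it
- pliers_round: round-nose pliers, 139 x 40 x 11 mm, lying behind the polisher; leave alone
- tweezers: steel tweezers, 121 x 15 x 7 mm, lying at the right of the polisher; leave alone
- bead_jar_b: small round jar of beads with a black lid, 44 mm wide, 48 mm high, at the right of the polisher; leave alone
- bead_jar_c: small round jar of beads with a pale lid, 40 mm wide, 40 mm high, at the right of the polisher; leave alone
- loupe: folding loupe, 42 x 75 x 15 mm, lying front right of the polisher; leave alone
- tape_roll: roll of tape lying flat, 69 mm wide, 18 mm high, behind the polisher; leave alone
- card_tray: white card tray, 93 x 113 x 25 mm, at the right; leave alone
- charm_bronze: bronze charm, 23 x 58 x 8 mm, lying in the card tray; leave alone

How it is judged:
By the outcome, as a careful person would: the job done as asked, in the order asked, and still so for the second after the job is handed in, with the robot touching nothing.
It also fails if it takes over 48 s, if anything falls off the work surface, if the arm or the gripper's body presses on something with over 40 N, if the wrist force passes 120 N, or if a joint passes its speed limit or range.

## Working session

There is one attempt and no reset: what is moved stays moved. The work goes in short steps, Python scripts to look and compute and a shell command to move; the robot and the scene stay as the last step left them, time stands still between calls to the robot, and variables do not carry over. Pictures are saved under pics/ and viewed, at most 10 in all, crops included, and the job is handed in when it is done.

```bash
mkdir -p pics; cat > h.py <<'E'
import numpy as np,cv2
from workcell import sensors,eyes,env
def grab(n):
    c=eyes.calibration(n); p,d=eyes.get_image(n); return c,p,d
def pts(c,d):
    f=240/np.tan(np.radians(c['fovy'])/2); v,u=np.mgrid[:480,:640]
    P=np.stack([(u-c['cx'])/f*d,(v-c['cy'])/f*d,d,np.ones_like(d)],-1)@np.array(c['T']).T
    P=P[...,:3]; P[d<=0]=np.nan; return P
E
python3 - <<'E'
from h import *
o=sensors.get_obs(); print({k:np.round(v,3) for k,v in o.items()}, env.nose_length)
c,p,d=grab('top'); np.savez('top.npz',p=p,d=d,P=pts(c,d)); cv2.imwrite('pics/top.png',p[...,::-1])
P=pts(c,d); print(c)
for lo,hi in((.083,.087),(.088,.093),(.095,.101),(.1,.113),(.12,.13)):
    m=(P[...,2]>lo)&(P[...,2]<hi); q=P[m]; print(lo,m.sum(),q.min(0) if len(q) else'',q.max(0) if len(q) else '')
E
```

```text
{'time_s': np.float64(0.0), 'joint_pos': array([ 1.111,  0.492,  1.559,  0.   ,  1.092, -0.106]), 'joint_velocities': array([ 0.   ,  0.001, -0.001,  0.001,  0.   ,  0.   ]), 'joint_efforts': array([-0.0000e+00, -6.1263e+01, -2.5817e+01,  6.9000e-02,  4.8000e-02,
       -0.0000e+00]), 'eef_pos': array([0.216, 0.586, 0.239]), 'orientation': array([ 0.176,  0.984, -0.001, -0.   ]), 'contact_force': array([-0.957,  0.685, -0.56 ]), 'moment': array([-0.01 , -0.029,  0.039]), 'finger_force': np.float64(0.0), 'finger_gap': np.float64(0.095)} 0.025
{'fovy': 42.96672988735715, 'cx': 317.21159198684796, 'cy': 249.40522831827099, 'T': array([[-8.27797467e-05, -9.91344825e-01,  1.31283783e-01,
         2.87363472e-01],
       [-9.99933473e-01, -1.43222405e-03, -1.14454513e-02,
        -1.87301458e-01],
       [ 1.15344167e-02, -1.31275997e-01, -9.91278755e-01,
         1.40000475e+00],
       [ 0.00000000e+00,  0.00000000e+00,  0.00000000e+00,
         1.00000000e+00]])}
0.083 4437 [-0.01040747 -0.93507835  0.08300156] [0.93646781 0.4917647  0.0869998 ]
0.088 2427 [ 0.342721   -0.93758016  0.08800234] [0.93381245 0.49012543 0.09299912]
0.095 2307 [ 0.34227868 -0.93376512  0.09500345] [0.93477073 0.48587817 0.10099963]
0.1 5310 [-0.00961705 -0.93080145  0.10000084] [0.93477073 0.4826485  0.11299556]
0.12 5635 [-0.007934   -0.91783551  0.12000024] [0.93471679 0.47259798 0.1299974 ]
```

View pics/top.png

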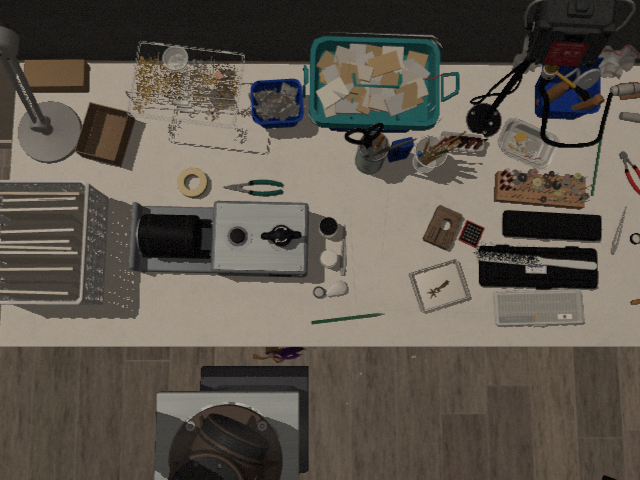

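The polisher is centred near pixel (262,237), with the restart at about (237,236). The stop is near (282,236), its wings roughly left and right at (265,238) and (299,236).

```bash
python3 - <<'E'
from h import *
D=np.load('top.npz');p,P=D['p'],D['P']
crop=p[195:280,125:350]; cv2.imwrite('pics/crop.png',cv2.resize(crop[...,::-1],None,fx=3.5,fy=3.5,interpolation=cv2.INTER_CUBIC))
s=np.zeros(P.shape[:2],bool); s[205:272,215:306]=1
Z=P[...,2]
m=s&(abs(Z-.085)<.004); q=P[m]; print('plate z',np.median(q[:,2]),cv2.minAreaRect(q[:,:2].astype(np.float32)))
for (a,b) in ((215,257),(257,306)):
  t=np.zeros_like(s); t[215:262,a:b]=1
  for lo,hi in((.093,.103),(.104,.114),(.115,.132)):
    q=P[t&(Z>lo)&(Z<hi)]
    if len(q)>5: print(a,lo,len(q),q.mean(0),cv2.minEnclosingCircle(q[:,:2].astype(np.float32)),cv2.minAreaRect(q[:,:2].astype(np.float32)))
for u,v in((237,236),(282,235),(265,239),(298,236)): print(u,v,P[v-1:v+2,u-1:u+2].reshape(-1,3).mean(0))
E
```

```text
plate z 0.08521214017459333 ((0.48710739612579346, -0.07717684656381607), (0.1464240700006485, 0.19753842055797577), 0.21851485967636108)
215 0.093 178 [ 0.48965552 -0.0293848   0.09758018] ((0.48825550079345703, -0.03857903182506561), 0.02944694645702839) ((0.48626038432121277, -0.0357494093477726), (0.053166311234235764, 0.03712872415781021), 64.4029312133789)
257 0.104 26 [ 0.48218214 -0.12801893  0.11239719] ((0.48976191878318787, -0.12486051023006439), 0.04281654581427574) ((0.48798829317092896, -0.12478195130825043), (0.04272984713315964, 0.0780625268816948), 25.051992416381836)
257 0.115 469 [ 0.48740147 -0.12520573  0.12223201] ((0.48687219619750977, -0.12510208785533905), 0.04274618625640869) ((0.48812156915664673, -0.1250138282775879), (0.07784908264875412, 0.04448495805263519), 66.90901947021484)
237 236 [ 0.48883611 -0.02922154  0.09722147]
282 235 [ 0.48659975 -0.12763865  0.12653274]
265 239 [ 0.48108317 -0.0903113   0.1058138 ]
298 236 [ 0.4858967  -0.16124921  0.11763848]
```

View pics/crop.png

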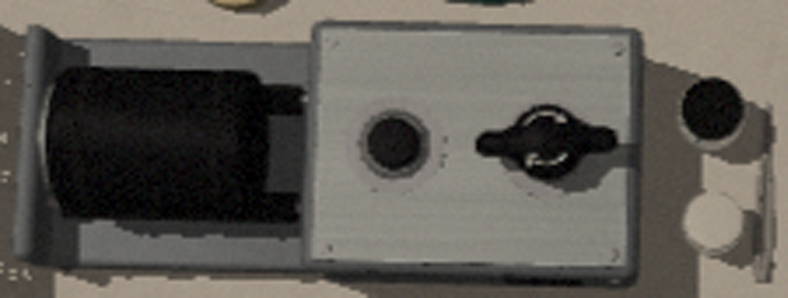

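The zoom shows the stop at crop (545,140) with wing tips at (485,144) and (612,138), so the wings lie almost along y. The restart is at (395,143). Next I'll check obstacle heights along the path.

```bash
python3 - <<'E'
from h import *
D=np.load('top.npz');P=D['P']
for a,b,c,d in((180,310,0,110),(20,170,0,140),(180,280,110,320),(280,345,110,320)): 
  z=P[a:b,c:d]; k=np.nanargmax(z[...,2]); print(z.reshape(-1,3)[k], np.nanmin(z[...,0]),np.nanmax(z[...,1]))
E
python3 -m crank '[{"jaw":0,"z":0.04},{"turn":7,"z":0.02},{"turn":7},{"turn":6.3},{"jaw":0}]' 10
```

```text
[0.34592246 0.34533148 0.15644116] 0.3348762079798903 0.9183711226186637
[0.75423574 0.30149263 0.48787355] 0.6599104606501058 0.9396329248955024
[ 0.4899676  -0.12156377  0.1321563 ] 0.4031061630496781 0.2831744787743935
[ 0.36622587 -0.1959743   0.01874918] 0.256071517243157 0.27322908208244573invalid input at $[0]: expected keys jaw, x, y, z, turn
```

```bash
python3 -m crank '[{"jaw":0,"x":0,"y":0,"z":0.03,"turn":0},{"jaw":0,"x":0,"y":-0.01,"z":0,"turn":7},{"jaw":0,"x":0,"y":-0.03,"z":0,"turn":7},{"jaw":0,"x":0.01,"y":-0.03,"z":0,"turn":6.3},{"jaw":0,"x":0.02,"y":-0.03,"z":0,"turn":0},{"jaw":0,"x":0.02,"y":-0.03,"z":0,"turn":0},{"jaw":0,"x":0.02,"y":-0.03,"z":0,"turn":0},{"jaw":0,"x":0.02,"y":-0.03,"z":0,"turn":0},{"jaw":0,"x":0.02,"y":-0.03,"z":0,"turn":0},{"jaw":0,"x":0.02,"y":-0.03,"z":0,"turn":0}]' 10
```

```text
time_s: 0.88
eef_pos: [0.347, 0.3347, 0.2695]
orientation: [-0.0, 1.0, -0.0, -0.0]
contact_force: [1.8, -0.1, 0.9]
finger_gap: 0.034
finger_force: 0.0
```

```bash
python3 -m crank '[{"jaw":0,"x":0.01,"y":-0.035,"z":0,"turn":0},{"jaw":0,"x":0.01,"y":-0.035,"z":0,"turn":0},{"jaw":0,"x":0.01,"y":-0.035,"z":0,"turn":0},{"jaw":0,"x":0.01,"y":-0.035,"z":0,"turn":0},{"jaw":0,"x":0.01,"y":-0.035,"z":0,"turn":0},{"jaw":0,"x":0.01,"y":-0.035,"z":0,"turn":0},{"jaw":0,"x":0.01,"y":-0.03,"z":0,"turn":0},{"jaw":0,"x":0.01,"y":-0.03,"z":0,"turn":0},{"jaw":0,"x":0,"y":0,"z":0,"turn":0},{"jaw":0,"x":0,"y":0,"z":0,"turn":0}]'
python3 - <<'E'
from h import *
c,p,d=grab('wrist'); P=pts(c,d); np.savez('w.npz',p=p,P=P); cv2.imwrite('pics/w1.png',p[...,::-1]); print(sensors.get_obs()['eef_pos'])
E
```

```text
time_s: 1.72
eef_pos: [0.4267, 0.0651, 0.2694]
orientation: [0.001, 1.0, 0.0, -0.0]
contact_force: [-0.2, 0.3, -0.5]
finger_gap: 0.0002
finger_force: 0.0
[0.42633858 0.06606345 0.26938767]
```

View pics/w1.png

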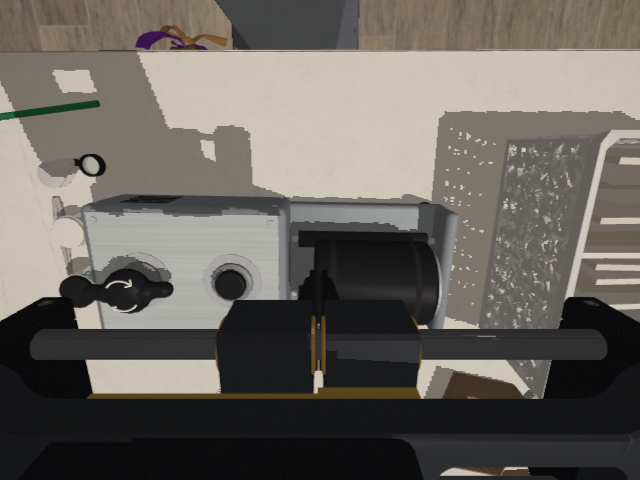

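The wrist view has the robot's side at the top. It shows the restart at (230,285) and the stop dome at (128,291), with its left wing ending near (172,289) and its right at (62,291).

```bash
python3 - <<'E'
from h import *
D=np.load('w.npz');P=D['P'];Z=P[...,2]
q=P[205:330,90:285].reshape(-1,3);q=q[abs(q[:,2]-.085)<.004];print('plate',np.median(q[:,2]),cv2.minAreaRect(q[:,:2].astype(np.float32)))
r=P[265:305,205:260].reshape(-1,3);r=r[(r[:,2]>.0955)&(r[:,2]<.104)];print('restart',len(r),r.mean(0),cv2.minEnclosingCircle(r[:,:2].astype(np.float32)))
s=P[255:325,50:185].reshape(-1,3)
for lo,hi in((.106,.135),(.119,.135),(.123,.14),(.106,.118)):
  t=s[(s[:,2]>lo)&(s[:,2]<hi)]; print(lo,len(t),t.mean(0),t[:,2].max(),cv2.minEnclosingCircle(t[:,:2].astype(np.float32)))
t=s[(s[:,2]>.111)&(s[:,2]<.121)]
for side in(t[t[:,1]>-.095],t[t[:,1]<-.155]): print(side.mean(0),side.min(0),side.max(0))
E
```

```text
plate 0.08406708335565766 ((0.4805140495300293, -0.07256438583135605), (0.20514653623104095, 0.1387372463941574), 88.77146911621094)
restart 636 [ 0.49019807 -0.02459438  0.09705206] ((0.49048176407814026, -0.024810759350657463), 0.015841593965888023)
0.106 2412 [ 0.48474547 -0.11591781  0.11982171] 0.12732657460927665 ((0.4867181181907654, -0.12000692635774612), 0.043204404413700104)
0.119 1413 [ 0.48680414 -0.11856524  0.12285351] 0.12732657460927665 ((0.4868452548980713, -0.12111131846904755), 0.03689119219779968)
0.123 720 [ 0.48801094 -0.11998916  0.12449616] 0.12732657460927665 ((0.488321453332901, -0.12066415697336197), 0.020474528893828392)
0.106 813 [ 0.48121475 -0.110829    0.11485041] 0.11799524104469461 ((0.4867181181907654, -0.12000692635774612), 0.043204404413700104)
[ 0.48561678 -0.0860979   0.11636958] [ 0.47924814 -0.09498933  0.11120488] [ 0.49422984 -0.07683812  0.12065064]
[ 0.48771447 -0.15790216  0.11648919] [ 0.48213196 -0.16310714  0.11153209] [ 0.49650336 -0.15501084  0.11917595]
```

```bash
python3 -m crank '[{"jaw":0,"x":0.005,"y":-0.03,"z":0,"turn":0},{"jaw":0,"x":0.01,"y":-0.03,"z":0,"turn":0},{"jaw":0,"x":0.01,"y":-0.03,"z":0,"turn":0},{"jaw":0,"x":0.01,"y":-0.03,"z":-0.02,"turn":0},{"jaw":0,"x":0.01,"y":-0.03,"z":-0.02,"turn":0},{"jaw":0,"x":0.01,"y":-0.03,"z":-0.02,"turn":0},{"jaw":0,"x":0.006,"y":-0.008,"z":-0.02,"turn":0},{"jaw":0,"x":0,"y":0,"z":0,"turn":0},{"jaw":0,"x":0,"y":0,"z":0,"turn":0},{"jaw":0,"x":0,"y":0,"z":0,"turn":0}]'
python3 - <<'E'
from h import *
print(sensors.get_obs()['eef_pos'])
c,p,d=grab('wrist'); P=pts(c,d); np.savez('w.npz',p=p,P=P); cv2.imwrite('pics/w2.png',p[...,::-1])
E
```

```text
time_s: 2.6
eef_pos: [0.4875, -0.1203, 0.1904]
orientation: [-0.001, 1.0, 0.0, 0.0]
contact_force: [1.4, 0.0, -0.1]
finger_gap: 0.0005
finger_force: 0.0
[ 0.48747604 -0.120273    0.1904018 ]
```

View pics/w2.png

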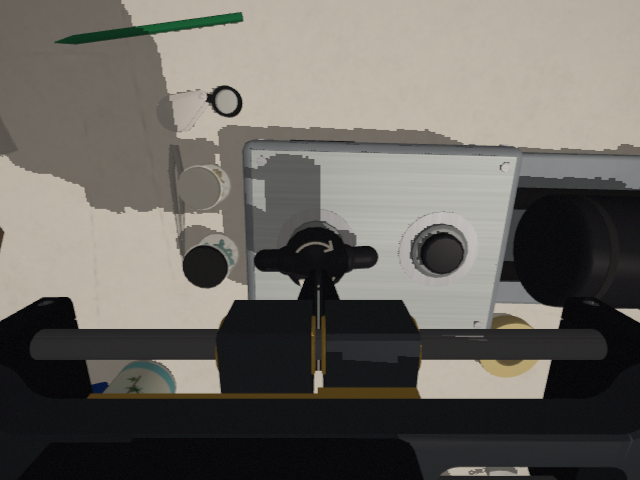

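The tool hangs above the dome at (315,256). The wing tips are at (258,259) and (375,257), and the restart is at (442,252).

```bash
python3 - <<'E'
from h import *
D=np.load('w.npz');P=D['P'];Z=P[...,2]
r=P[225:280,410:475].reshape(-1,3);r=r[(r[:,2]>.0955)&(r[:,2]<.104)];print('restart',len(r),r.mean(0),cv2.minEnclosingCircle(r[:,:2].astype(np.float32)))
s=P[222:290,250:385].reshape(-1,3)
t=s[(s[:,2]>.106)&(s[:,2]<.129)]; print(t.min(0),t.max(0))
t=t[t[:,2]<.1205]
for side in(t[t[:,1]>-.092],t[t[:,1]<-.15]): print(len(side),side.mean(0),side.min(0),side.max(0))
E
```

```text
restart 1243 [ 0.49030677 -0.02589859  0.09713577] ((0.4908052682876587, -0.025691146031022072), 0.016003238037228584)
[ 0.46574392 -0.16495211  0.10841539] [ 0.50674845 -0.07761023  0.12767427]
394 [ 0.48554487 -0.08577415  0.11637174] [ 0.47901201 -0.09192032  0.10912464] [ 0.49459352 -0.07761023  0.12020189]
406 [ 0.48804008 -0.15638733  0.11637693] [ 0.48170823 -0.16495211  0.10841539] [ 0.49668563 -0.15001731  0.12045223]
```

```bash
python3 -m crank '[{"jaw":0,"x":0,"y":-0.001,"z":-0.02,"turn":0},{"jaw":0,"x":0,"y":0,"z":-0.014,"turn":0},{"jaw":0,"x":0,"y":0,"z":-0.005,"turn":0},{"jaw":0,"x":0,"y":0,"z":-0.004,"turn":0},{"jaw":0,"x":0,"y":0,"z":-0.003,"turn":0},{"jaw":0,"x":0,"y":0,"z":-0.002,"turn":0},{"jaw":0,"x":0,"y":0,"z":0,"turn":0},{"jaw":0,"x":0,"y":0,"z":0,"turn":0}]'
```

```text
time_s: 3.32
eef_pos: [0.4876, -0.122, 0.1429]
orientation: [-0.001, 1.0, -0.0, 0.0]
contact_force: [-2.4, 2.1, 5.0]
finger_gap: 0.0003
finger_force: 2.6
```

```bash
python3 -m crank '[{"jaw":0,"x":0,"y":0,"z":-0.0015,"turn":0},{"jaw":0,"x":0,"y":0,"z":0,"turn":0},{"jaw":0,"x":0,"y":0,"z":0,"turn":0}]'; python3 -m crank '[{"jaw":0,"x":0,"y":0,"z":-0.001,"turn":0},{"jaw":0,"x":0,"y":0,"z":0,"turn":0},{"jaw":0,"x":0,"y":0,"z":0,"turn":0}]'
```

```text
time_s: 3.57
eef_pos: [0.4876, -0.122, 0.1414]
orientation: [-0.001, 1.0, 0.0, 0.0]
contact_force: [-2.1, 2.7, 5.5]
finger_gap: 0.0003
finger_force: 2.8
time_s: 3.82
eef_pos: [0.4877, -0.122, 0.1404]
orientation: [-0.001, 1.0, -0.0, 0.001]
contact_force: [-1.8, 2.8, 5.1]
finger_gap: 0.0006
finger_force: 2.9
```

```bash
python3 -m crank '[{"jaw":0,"x":0,"y":0,"z":0.01,"turn":0},{"jaw":0,"x":0,"y":0,"z":0.03,"turn":0},{"jaw":0,"x":-0.015,"y":0.02,"z":0.01,"turn":0},{"jaw":0,"x":-0.025,"y":0.02,"z":0,"turn":0},{"jaw":0,"x":0,"y":-0.002,"z":0,"turn":0},{"jaw":0,"x":0,"y":0,"z":0,"turn":0},{"jaw":0,"x":0,"y":0,"z":0,"turn":0}]'
python3 - <<'E'
from h import *
print(sensors.get_obs()['eef_pos'])
c,p,d=grab('wrist'); P=pts(c,d); np.savez('w.npz',p=p,P=P); cv2.imwrite('pics/w3.png',p[...,::-1])
c,p,d=grab('top'); P=pts(c,d)[225:250,262:303].reshape(-1,3); t=P[(P[:,2]>.1)&(P[:,2]<.14)]; print('top',t.mean(0),np.sort(t[:,2])[-8:])
E
```

```text
time_s: 4.4
eef_pos: [0.4482, -0.0848, 0.1902]
orientation: [-0.0, 1.0, -0.0, 0.001]
contact_force: [-0.3, 1.0, 0.1]
finger_gap: 0.0003
finger_force: 0.0
[ 0.44822659 -0.08482858  0.19023436]
top [nan nan nan] []<stdin>:4: RuntimeWarning: Mean of empty slice.
  ret = um.true_divide(
```

View pics/w3.png

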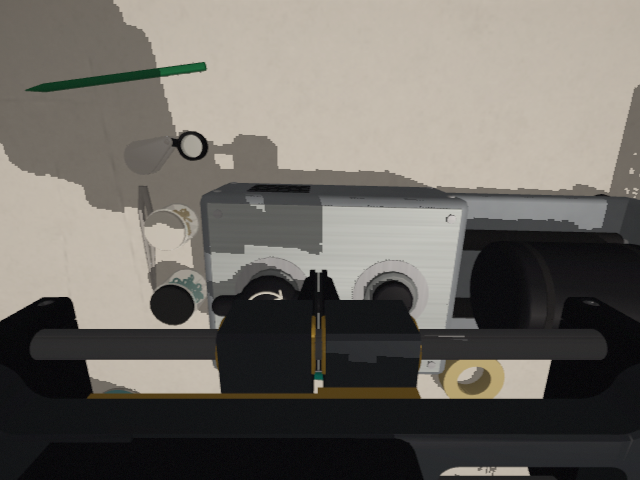

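The tool now stands over the near side of the left wing, with the tips at (318,275). The dome shows partly at (268,292).

```bash
python3 - <<'E'
from h import *
P=np.load('w.npz')['P']
s=P[276:299,215:296].reshape(-1,3); t=s[(s[:,2]>.095)&(s[:,2]<.135)]; print(len(t),t.min(0),t.max(0),np.sort(t[:,2])[-20:][::5])
f=P[265:300,295:345].reshape(-1,3);f=f[f[:,2]>.14];print('finger',len(f),f.min(0) if len(f) else '',f.max(0) if len(f) else '')
E
```

```text
1139 [ 0.46550589 -0.16144409  0.09995959] [ 0.4839151  -0.10113216  0.11805804] [0.11708534 0.11716358 0.11729466 0.1176333 ]
finger 895 [ 0.43589246 -0.09329107  0.16381774] [ 0.44241116 -0.07476165  0.2010202 ]
```

Dome top measures about 0.118, so it is latched. Now I'll lower beside the wing and push.

```bash
python3 -m crank '[{"jaw":0,"x":0,"y":0,"z":-0.025,"turn":0},{"jaw":0,"x":0,"y":0,"z":-0.025,"turn":0},{"jaw":0,"x":0,"y":0,"z":-0.016,"turn":0},{"jaw":0,"x":0,"y":0,"z":0,"turn":0},{"jaw":0,"x":0,"y":0,"z":0,"turn":0}]' && python3 -m crank '[{"jaw":0,"x":0.01,"y":0,"z":0,"turn":0},{"jaw":0,"x":0.008,"y":0,"z":0,"turn":0},{"jaw":0,"x":0.005,"y":0,"z":0,"turn":0},{"jaw":0,"x":0.005,"y":0,"z":0,"turn":0},{"jaw":0,"x":0.004,"y":0,"z":0,"turn":0},{"jaw":0,"x":0,"y":0,"z":0,"turn":0},{"jaw":0,"x":0,"y":0,"z":0,"turn":0}]'
```

```text
time_s: 4.92
eef_pos: [0.4477, -0.0849, 0.1228]
orientation: [-0.0, 1.0, 0.0, -0.001]
contact_force: [0.7, -1.1, 0.4]
finger_gap: 0.0003
finger_force: 0.0
time_s: 5.5
eef_pos: [0.4798, -0.0847, 0.1233]
orientation: [-0.0, 1.0, -0.0, 0.0]
contact_force: [-0.5, 0.7, 0.3]
finger_gap: 0.0007
finger_force: 0.4
```

```bash
python3 -m crank '[{"jaw":0,"x":0.004,"y":0,"z":0,"turn":0},{"jaw":0,"x":0.004,"y":0,"z":0,"turn":0},{"jaw":0,"x":0.002,"y":0,"z":0,"turn":0},{"jaw":0,"x":0,"y":0,"z":0,"turn":0},{"jaw":0,"x":0,"y":0,"z":0,"turn":0}]'; python3 -m crank '[{"jaw":0,"x":0.002,"y":0,"z":0,"turn":0},{"jaw":0,"x":0.002,"y":0,"z":0,"turn":0},{"jaw":0,"x":0,"y":0,"z":0,"turn":0},{"jaw":0,"x":0,"y":0,"z":0,"turn":0}]'
python3 - <<'E'
from h import *
c,p,d=grab('wrist'); P=pts(c,d); np.savez('w.npz',p=p,P=P); cv2.imwrite('pics/w4.png',p[...,::-1])
c,p,d=grab('scene'); np.savez('s.npz',p=p,P=pts(c,d)); cv2.imwrite('pics/s4.png',p[...,::-1])
E
```

```text
time_s: 5.92
eef_pos: [0.4896, -0.0846, 0.1231]
orientation: [-0.0, 1.0, 0.0, 0.0]
contact_force: [-1.0, 1.1, 2.4]
finger_gap: 0.0006
finger_force: 1.2
time_s: 6.25
eef_pos: [0.4935, -0.0847, 0.123]
orientation: [-0.0, 1.0, 0.0, -0.0]
contact_force: [-2.5, 1.6, -0.2]
finger_gap: 0.0005
finger_force: 1.1
```

View pics/s4.png

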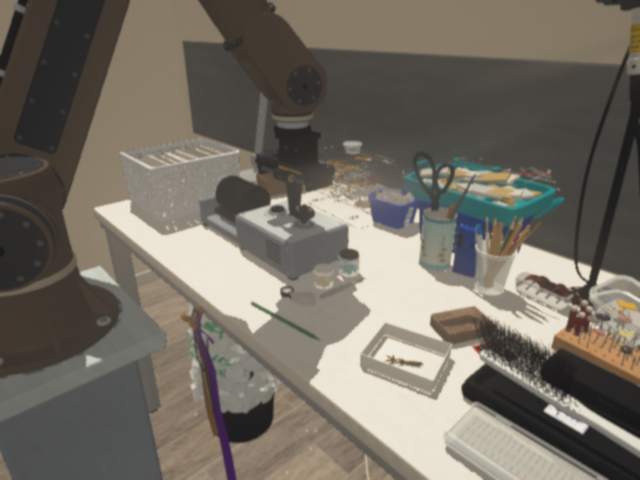

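The scene view shows the fingers at (295,195) beside the stop at (305,212). I'll push slightly further for margin, then back out and check the height.

```bash
python3 -m crank '[{"jaw":0,"x":0.002,"y":0,"z":0,"turn":0},{"jaw":0,"x":0,"y":0,"z":0,"turn":0},{"jaw":0,"x":0,"y":0,"z":0,"turn":0}]'; python3 -m crank '[{"jaw":0,"x":-0.01,"y":0,"z":0,"turn":0},{"jaw":0,"x":-0.01,"y":0,"z":0,"turn":0},{"jaw":0,"x":-0.012,"y":0,"z":0,"turn":0},{"jaw":0,"x":-0.015,"y":0,"z":0,"turn":0},{"jaw":0,"x":0,"y":0,"z":0.02,"turn":0},{"jaw":0,"x":0,"y":0,"z":0.03,"turn":0},{"jaw":0,"x":0.01,"y":0.02,"z":0.02,"turn":0},{"jaw":0,"x":0.015,"y":0.02,"z":0,"turn":0},{"jaw":0,"x":0.015,"y":0.018,"z":0,"turn":0},{"jaw":0,"x":0,"y":0,"z":0,"turn":0}]'
python3 -m crank '[{"jaw":0,"x":0,"y":0,"z":0,"turn":0},{"jaw":0,"x":0,"y":0,"z":0,"turn":0}]'
python3 - <<'E'
from h import *
print(sensors.get_obs()['eef_pos'])
c,p,d=grab('wrist'); P=pts(c,d); np.savez('w.npz',p=p,P=P); cv2.imwrite('pics/w5.png',p[...,::-1])
E
```

```text
time_s: 6.6
eef_pos: [0.4956, -0.0847, 0.1232]
orientation: [-0.0, 1.0, 0.0, 0.0]
contact_force: [-2.8, 1.1, 0.6]
finger_gap: -0.0
finger_force: 1.1
time_s: 7.43
eef_pos: [0.4898, -0.0249, 0.1938]
orientation: [-0.001, 1.0, -0.0, 0.002]
contact_force: [-1.6, 0.6, -0.2]
finger_gap: 0.0006
finger_force: 0.0
time_s: 7.6
eef_pos: [0.4877, -0.0269, 0.193]
orientation: [-0.0, 1.0, 0.0, -0.0]
contact_force: [0.7, 0.1, -0.4]
finger_gap: 0.0002
finger_force: 0.0
[ 0.48767064 -0.02689786  0.19298825]
```

View pics/w5.png

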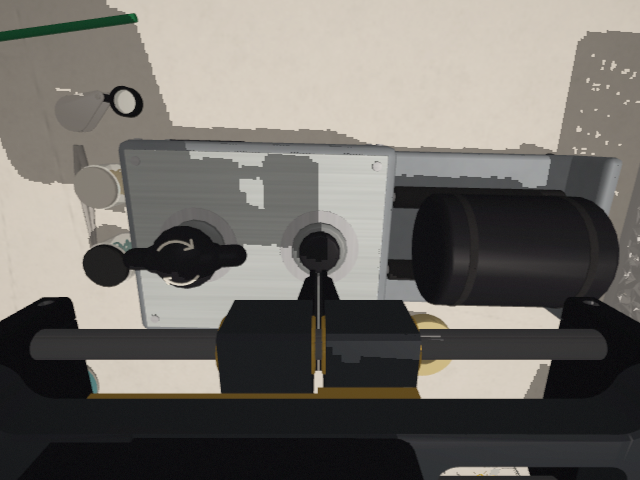

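The stop is at (183,257), its wings straight again from (130,258) to (245,255), and the restart is under the tool at (320,250).

```bash
python3 - <<'E'
from h import *
P=np.load('w.npz')['P']
s=P[225:290,115:255].reshape(-1,3); t=s[(s[:,2]>.104)&(s[:,2]<.135)]; print('stop',t.min(0),t.max(0))
for w in(t[(t[:,1]>-.092)&(t[:,2]<.1205)],t[t[:,1]<-.153]): print('wing',w.mean(0))
r=P[228:272,295:345].reshape(-1,3);r=r[(r[:,2]>.0945)&(r[:,2]<.104)];print('restart',len(r),r.min(0),r.max(0),cv2.minEnclosingCircle(r[:,:2].astype(np.float32)))
E
```

```text
stop [ 0.46545354 -0.16317453  0.10713902] [ 0.51060564 -0.07727129  0.12721816]
wing [ 0.485666   -0.08486239  0.11607129]
wing [ 0.487954   -0.15720543  0.11648112]
restart 1238 [ 0.47504004 -0.04009543  0.09452834] [ 0.50546682 -0.00958814  0.09928151] ((0.49075669050216675, -0.025085844099521637), 0.015833772718906403)
```

```bash
python3 -m crank '[{"jaw":0,"x":0.003,"y":0.001,"z":-0.025,"turn":0},{"jaw":0,"x":0,"y":0,"z":-0.025,"turn":0},{"jaw":0,"x":0,"y":0,"z":-0.015,"turn":0},{"jaw":0,"x":0,"y":0,"z":-0.005,"turn":0},{"jaw":0,"x":0,"y":0,"z":-0.004,"turn":0},{"jaw":0,"x":0,"y":0,"z":0,"turn":0},{"jaw":0,"x":0,"y":0,"z":0,"turn":0}]'; python3 -m crank '[{"jaw":0,"x":0,"y":0,"z":-0.001,"turn":0},{"jaw":0,"x":0,"y":0,"z":0,"turn":0},{"jaw":0,"x":0,"y":0,"z":0,"turn":0}]'
```

```text
time_s: 8.23
eef_pos: [0.4914, -0.026, 0.1198]
orientation: [-0.0, 1.0, -0.0, 0.0]
contact_force: [-1.9, -1.1, 4.3]
finger_gap: 0.0004
finger_force: 1.7
time_s: 8.48
eef_pos: [0.4917, -0.0258, 0.1187]
orientation: [-0.0, 1.0, -0.0, 0.001]
contact_force: [-1.3, -2.4, 3.1]
finger_gap: 0.0003
finger_force: 2.0
```

```bash
for i in 1; do python3 -m crank '[{"jaw":0,"x":0,"y":0,"z":-0.001,"turn":0},{"jaw":0,"x":0,"y":0,"z":0,"turn":0},{"jaw":0,"x":0,"y":0,"z":0,"turn":0}]'; done; python3 -m crank '[{"jaw":0,"x":0,"y":0,"z":-0.0005,"turn":0},{"jaw":0,"x":0,"y":0,"z":0,"turn":0},{"jaw":0,"x":0,"y":0,"z":0,"turn":0}]'
```

```text
time_s: 8.73
eef_pos: [0.4918, -0.0258, 0.1176]
orientation: [-0.0, 1.0, -0.0, 0.0]
contact_force: [-2.8, -2.1, 8.6]
finger_gap: 0.0007
finger_force: 4.0
time_s: 8.98
eef_pos: [0.4918, -0.0258, 0.1175]
orientation: [-0.0, 1.0, -0.0, 0.001]
contact_force: [-4.2, -2.8, 14.3]
finger_gap: 0.0002
finger_force: 7.1
```

The rise in force to 14 N with no further travel shows the button is at the bottom. Now I'll lift clear and check.

```bash
python3 -m crank '[{"jaw":0,"x":0,"y":0,"z":0.01,"turn":0},{"jaw":0,"x":0,"y":0,"z":0.03,"turn":0},{"jaw":0,"x":0,"y":0,"z":0.03,"turn":0},{"jaw":0,"x":0,"y":0,"z":0.03,"turn":0},{"jaw":0,"x":0,"y":0,"z":0,"turn":0},{"jaw":0,"x":0,"y":0,"z":0,"turn":0},{"jaw":0,"x":0,"y":0,"z":0,"turn":0}]'
python3 - <<'E'
from h import *
c,p,d=grab('wrist'); P=pts(c,d); cv2.imwrite('pics/w6.png',p[...,::-1]); q=P[200:300].reshape(-1,3)
r=q[np.hypot(q[:,0]-.4905,q[:,1]+.0255)<.012]; print('restart',np.nanmedian(r,0))
t=q[np.hypot(q[:,0]-.488,q[:,1]+.121)<.05]; t=t[t[:,2]>.104]; print('stop',t.min(0),t.max(0))
for w in(t[(t[:,1]>-.092)&(t[:,2]<.1205)],t[t[:,1]<-.153]): print('wing',w.mean(0))
E
```

```text
time_s: 9.57
eef_pos: [0.4914, -0.0255, 0.216]
orientation: [-0.0, 1.0, 0.0, -0.0]
contact_force: [1.0, 0.3, 0.4]
finger_gap: 0.0003
finger_force: 0.0
restart [ 0.48158944 -0.02551767  0.19038605]
stop [ 0.45658934 -0.16359688  0.10712228] [ 0.51093223 -0.07741874  0.2724543 ]
wing [ 0.48591056 -0.08489917  0.11605753]
wing [ 0.48837592 -0.15734964  0.11660603]
```

View pics/w6.png

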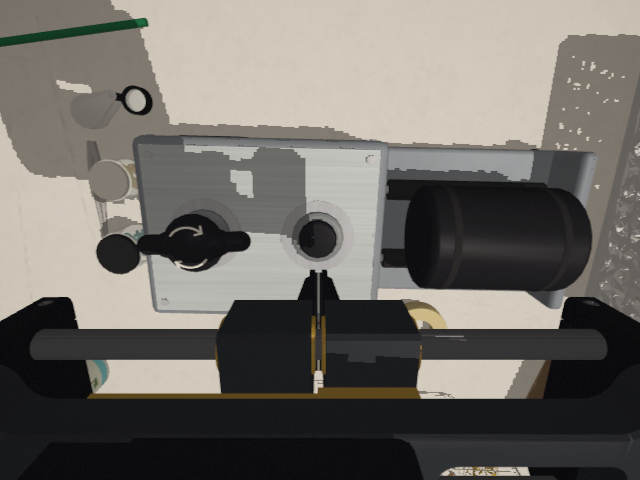

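The restart at (318,238) is clear of the fingers, and the stop at (193,242) is straight and up. Nothing around them has moved.

```bash
python3 -c "
from workcell import env; print(env.job_done())"
```

```text
the job is handed in; nothing more can be done
None
```

The stop test is done and handed in: the stop button latched and stayed down, sprang back up and straight when turned, and the restart was pressed to the bottom and released, though I did not get a clean height reading that it came fully back out.

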